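Function test of the bench emergency stop

TASK

Function-test the emergency stop of the high-voltage bench: press the red mushroom down until it latches, then push it round clockwise (the way its arrows point) until it springs back out, and after that press the blue reset button on the grey relay box fully in and let it come back up. Do not press the white start button, and leave the other things on the table as they stand.

Things in the scene. Friction and masses are not known exactly. Their poses are not given: they have to be found in the camera images.
- estop_box: Emergency-stop station with a yellow lid, 86 x 86 mm, fixed to the table; flat lid 58 mm above the table, with a low collar (radius 21 mm, 5 mm high) and a black sleeve (radius 15 mm, 15 mm high) round the mushroom's stem. Origin at the centre of its underside, z up. It stands left or right of the relay box, turned by up to 0.6 rad about the vertical.
- estop_top (a point): Centre of the top of the red mushroom head, on its axis, 101 mm above the table while the head is out (95 mm latched in, 93 mm pushed to the stop). The head is 20 mm thick (at its lobes 17 mm: 81 to 98 mm above the table while out), a hub 42 mm across with three round lobes, 66 mm over all. White arrows on it show the turning direction.
- estop_plunger (a joint): How far the mushroom is pressed in, m: 0 out, firm stop at 0.0078. Pressed past about 0.0065 a sprung pawl inside snaps over it, and it then stays in by itself at about 0.0057. The push rises from about 3 N to about 6 N. When released by turning, a spring drives it back to 0.
- estop_head (a joint): Turn of the mushroom head, rad, positive clockwise seen from above; 0 at rest, stop at 0.8. It turns freely against a light spring (0.02 N m at rest, 0.08 N m at the far end: 1 to 3.5 N at a lobe) that brings it back to 0. While latched in, the head lets go and springs out once it has been turned by about 0.4; if the finger that turns it rubs hard enough to hold it down, it springs out as the finger backs off.
- lobe_a (a point): Middle of one of the three round lobes of the mushroom head: on the lobe's axis, half-way up the head (91 mm above the table while the head is out), 23.5 mm from the head's axis. The lobe is 19 mm across, its rim reaching 33 mm from the head's axis; it moves with the head. The three lobes are alike, 120 degrees apart, and any may be pushed.
- lobe_b (a point): Middle of one of the three round lobes of the mushroom head: on the lobe's axis, half-way up the head (91 mm above the table while the head is out), 23.5 mm from the head's axis. The lobe is 19 mm across, its rim reaching 33 mm from the head's axis; it moves with the head. The three lobes are alike, 120 degrees apart, and any may be pushed.
- lobe_c (a point): Middle of one of the three round lobes of the mushroom head: on the lobe's axis, half-way up the head (91 mm above the table while the head is out), 23.5 mm from the head's axis. The lobe is 19 mm across, its rim reaching 33 mm from the head's axis; it moves with the head. The three lobes are alike, 120 degrees apart, and any may be pushed.
- relay_box: Grey relay box on a black base, 76 x 132 mm (long side along its y), fixed to the table; flat lid 52 mm above the table, with two push buttons 60 mm apart and a small green lamp lens (7 mm high). Origin at the centre of its underside, z up, turned by up to 0.35 rad.
- reset_top (a point): Centre of the top of the blue reset button, 25 mm across, 66 mm above the table while out, standing 10 mm above its steel bezel (33 mm across). It lies on the relay box's +y half (to the robot's left).
- reset_button (a joint): How far the blue reset button is pressed, m: 0 out, stop at 0.005; springs back by itself. The push rises from 2 N to 4 N.
- start_top (a point): Centre of the top of the white start button, same size and height as the blue one, on the relay box's -y half. Not to be pressed.
- start_button (a joint): How far the white start button is pressed, m: 0 out, stop at 0.005.
- mug: White mug with a handle, 78 mm across, 101 mm tall, standing. Origin at the centre of its underside. A bystander: leave it alone.
- fuse_box: Small tan card box, 38 x 58 x 18 mm, lying flat. Origin at the centre of its underside. A bystander.
- battery_9v: 9 V block battery, black and yellow, 18 x 27 x 47 mm, standing on end. Origin at the centre of its underside. A bystander.
- tape_roll: Roll of black tape, 62 mm across, 19 mm high, lying flat. Origin at the centre of its underside. A bystander.
- marker: Red and white marker pen, 135 mm long, 16 mm thick, lying along its own y axis at the left of the table. Origin below its middle. A bystander.
- mass_100: Brass-coloured slotted mass, 38 mm across, 11 mm high. Origin at the centre of its underside. A bystander.
- mass_50: Smaller brass-coloured slotted mass, 30 mm across, 9 mm high. Origin at the centre of its underside. A bystander.
- adapter_red: Red plug adapter, 40 mm long, 13 mm thick, lying flat. Origin below its middle. A bystander.

How it is judged:
On the way, in this order (a step that is already met when the one before it is completed fails the run):
1. the mushroom is pressed in until it latches (value of joint estop_plunger above 0.005 m), for 0.2 s.
2. the mushroom, still in, is turned clockwise (value of joint estop_head above 0.25 rad and value of joint estop_plunger above 0.004 m).
3. the mushroom has sprung back out (value of joint estop_plunger below 0.001 m), for 0.2 s.
4. the blue reset button is pressed fully in while the mushroom is out (value of joint reset_button above 0.004 m and value of joint estop_plunger below 0.001 m), for 0.1 s.
At the end, for the whole second after the job is handed in: The mushroom is out (within 1 mm) and turned back to rest (within 0.1 rad), both push buttons are out (within 1 mm), and every loose thing is within 25 mm of where it stood, mug and battery upright (within 0.4 rad) (value of joint each of estop_plunger, reset_button, start_button below 0.001 m and value of joint estop_head below 0.1 rad and not (distance of any of mug, fuse_box, battery_9v, tape_roll, marker, mass_100, mass_50, adapter_red from where it was at the start of the episode above 0.025 m or angle between any of mug, battery_9v's own z axis and vertical above 0.4 rad)); the robot touches nothing.
It fails at once if the white start button is pressed (3 mm or more) (value of joint start_button above 0.003 m).
It fails at once if a loose thing on the table is lifted, carried or pushed more than 25 mm, or the mug or battery is knocked over (distance of any of mug, fuse_box, battery_9v, tape_roll, marker, mass_100, mass_50, adapter_red from where it was at the start of the episode above 0.025 m or angle between any of mug, battery_9v's own z axis and vertical above 0.4 rad).
It also fails if it takes over 48 s, if anything falls off the work surface, if the arm or the gripper's body presses on something with over 40 N, if the wrist force passes 120 N, or if a joint passes its speed limit or range.

ROBOT

A 6-joint arm with a two-finger parallel gripper is mounted at the origin on a cart in front of the work surface, level with it; the furniture and walls round the work are solid. World frame = base frame: x ahead of the robot, y to its left, z up, the work surface at z = 0. Lengths are in m, angles in rad, forces in N, time in s.
With the tool pointing down it reaches from about 0.35 to 0.975 m from the base axis. Payload 7.1 kg.
Tool frame: the origin (TCP) lies midway between the tips of the shut fingers; the grasp point (between the pads) lies 19 mm behind it; z points along the fingers, y is the line along which they close (so a half turn about z gives the same grasp; the last joint's range is limited). The gripper opens to 88 mm and grips with 3 to 60 N. Pads are 20 mm wide; open, the fingers measure 115 mm over their backs; the gripper's body (75 mm by 178 mm) begins 61 mm behind the grasp point.
Start: joints at [-1.229, 0.423, 1.63, -0, 1.089, -0.019], TCP at [0.221, -0.585, 0.223] pointing down, gripper open.
Joint ranges: [-3, 3], [-0.9, 2.11], [0.09, 2.58], [-1.31, 4.45], [0.11, 2.69], [-2.54, 2.54]. Speed limits (rad/s): [2.39, 2.39, 3.01, 3.14, 3.14, 3.14].

INTERFACE

Orientations are given as a unit quaternion [x, y, z, w].
In Python, from cell import manip gives the robot as it stands.
- The arm moves only by the shell command python3 -m pendant 'ROWS' [OPENING] [FORCE]. ROWS is JSON, one flat list of numbers, 4 for each row, row after row: the shift along the tool's x, y, z in mm, then the turn about the tool's z in degrees. A call has 1 to 5 rows; each row shifts and turns the commanded pose from where the row before left it, along the tool's axes as they then stand; what a row does not reach is not made up. A row lasts 1/12 s, in which the tool goes at most 41.7 mm and 7.16 degrees, less where a joint would pass 70% of its speed; a pose out of reach is approached as far as the arm can. A call is refused whole if a number of a shift passes 41.7 or a number of a turn 7.16, either way. A call with a gripper value outside its range is refused whole. OPENING is the opening, from -1 (shut) to 1 (fully open), set as the call begins (- or left out, the last holds). The fingers move at their own pace and stop on an object; FORCE is the grip in N (left out, the last holds). Time passes only in rows, so rows that do not move let the fingers close. It gives the time, the measured TCP pose, the force, the opening and the grip force at its end, in the units of the state.
- manip.read_state(): the state, without advancing time (a new reading comes with each control period).
- manip.capture(name): name is "side" or "top" or "wrist"; returns a dict with "img" (420x560x3 uint8, red, green, blue), "range_z" (420x560 float32, m along the optical axis (not along the pixel's ray), 0 where there is no reading), "mtx" (3x3 intrinsics, pixels), "view" (4x4, takes a point from world to camera coordinates). Camera axes: x right, y down, z forward; pixel columns grow to the right and rows downward; lengths in m; the calibration is good to about 2 mm. A picture is of the moment at which its call begins.
- manip.hand_in(): hands the job in; it is judged then, once.
The state is a dict: "time": time; "joint_positions": joint angles; "qvel": joint speeds; "joint_efforts": joint torques, N m; "ee_pos": TCP position; "tool_rot": TCP orientation; "wrist_force": force on the tool from outside, world axes, zero at the start; "ft_torque": the same for the moment, N m; "finger_gap": opening from 0.0 (shut) to 1.0 (fully open); "grasp_force": force on a finger pad.
Only numpy, scipy, OpenCV 4.12 (cv2) and the standard library are available. Lean on these libraries where they do the work, as an engineer would, in place of code of your own. Each camera call takes 0.05 s, during which the arm holds its last target. There are 200 camera calls.

## Working session

There is one attempt and no reset: what is moved stays moved. The work goes in short steps, Python scripts to look and compute and a shell command to move; the robot and the scene stay as the last step left them, time stands still between calls to the robot, and variables do not carry over. Pictures are saved under pics/ and viewed, at most 10 in all, crops included, and the job is handed in when it is done.

```bash
ls; mkdir -p pics; python3 - <<'E'
from cell import manip
import cv2,numpy as np,pickle
s=manip.read_state();print(s)
d={}
for n in("top","side"):
    c=manip.capture(n);d[n]=c
    cv2.imwrite(f"pics/{n}0.png",c["img"][:,:,::-1]);print(n,c["mtx"].tolist(),c["view"].round(3).tolist())
pickle.dump(d,open("cap0.pkl","wb"))
E
```

```text
pics
{'time': 0.0, 'joint_positions': array([-1.22901667e+00,  4.23813505e-01,  1.63067145e+00,  1.30778718e-05,
        1.08860560e+00, -1.89847976e-02]), 'qvel': array([ 1.75932332e-03, -2.08522788e-03,  2.20009800e-03, -4.90062171e-05,
       -1.22554069e-04, -1.78403854e-03]), 'joint_efforts': array([-2.45088704e-03, -5.44632268e+01, -2.73668575e+01,  6.43179193e-02,
        2.28280347e-02, -1.16590227e-04]), 'ee_pos': array([ 0.22047123, -0.58423732,  0.22192606]), 'tool_rot': array([ 9.83775460e-01,  1.79402576e-01, -1.14638440e-04, -7.40145716e-04]), 'wrist_force': array([0.72347798, 0.10603517, 0.82595683]), 'ft_torque': array([0.02546707, 0.0580037 , 0.02650515]), 'grasp_force': 0.0, 'finger_gap': 1.0044847451275911}
top [[452.51546092688926, 0.0, 278.15571612460263], [0.0, 452.51546092688926, 211.63962884126337], [0.0, 0.0, 1.0]] [[-0.012, -1.0, 0.015, 0.028], [-0.994, 0.01, -0.111, 0.492], [0.111, -0.016, -0.994, 1.384], [0.0, 0.0, 0.0, 1.0]]
side [[406.14149563513257, 0.0, 278.0177879746126], [0.0, 406.14149563513257, 207.9626189019024], [0.0, 0.0, 1.0]] [[-0.836, -0.549, -0.022, 0.428], [-0.296, 0.483, -0.824, 0.208], [0.463, -0.682, -0.566, 0.96], [0.0, 0.0, 0.0, 1.0]]
```

View pics/top0.png

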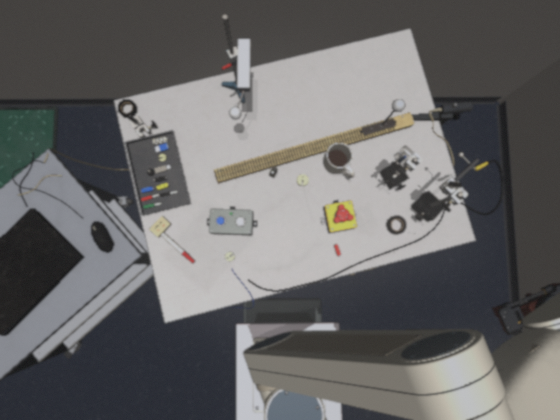

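View pics/side0.png

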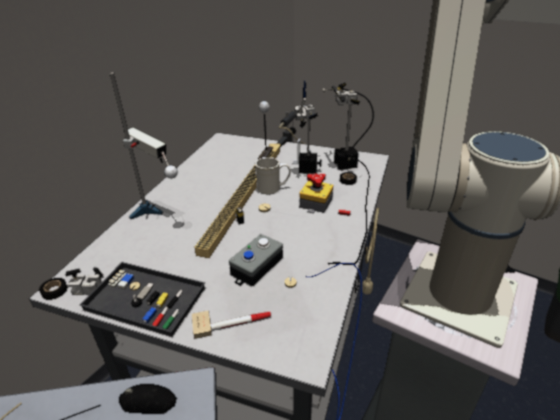

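The top view shows the e-stop with its red head at about (343,215), the relay box at (232,221) with blue at (221,220) and white at (240,222), and the mug at (338,157). The black stands at (395,172) and (430,205) lie between the arm and the e-stop. The side view agrees: red head at (317,181), blue at (249,255).

```bash
cat > h.py <<'E'
import numpy as np,cv2
def ray(c,uv,z):
    V=c["view"];R=V[:3,:3];t=V[:3,3];o=-R.T@t
    d=R.T@np.linalg.inv(c["mtx"])@np.array([uv[0],uv[1],1.]);return o+d*(z-o[2])/d[2]
def proj(c,p):
    q=c["mtx"]@(c["view"]@np.append(p,1))[:3];return q[:2]/q[2]
def world(c):
    h,w=c["range_z"].shape;u,v=np.meshgrid(np.arange(w),np.arange(h))
    P=np.stack([u,v,np.ones_like(u)],-1)@np.linalg.inv(c["mtx"]).T*c["range_z"][...,None]
    return (P-c["view"][:3,3])@c["view"][:3,:3]
def masks(c):
    H=cv2.cvtColor(c["img"],cv2.COLOR_RGB2HSV);h,s,v=[H[...,i].astype(int) for i in range(3)]
    return dict(red=((h<8)|(h>172))&(s>140)&(v>80),blue=(h>100)&(h<125)&(s>130)&(v>60),yellow=(h>20)&(h<35)&(s>150)&(v>100))
def blobs(m,amin=15):
    n,l,st,ce=cv2.connectedComponentsWithStats(m.astype(np.uint8))
    return [(ce[i],st[i],l==i) for i in range(1,n) if st[i][4]>=amin]
E
python3 - <<'E'
from h import *;import pickle
d=pickle.load(open("cap0.pkl","rb"))
for n in d:
    c=d[n]
    for k,m in masks(c).items():
        for ce,st,_ in blobs(m): print(n,k,ce.round(1),st.tolist(),ray(c,ce,{'red':.097,'blue':.066,'yellow':.058}[k]).round(4))
c=d["top"];W=world(c)
# height map max per 5cm cell
g=np.zeros((16,20))
ok=c["range_z"]>0
for x,y,z in W[ok][:,:]:
    i=int((x-.2)/.05);j=int((.5-y)/.05)
    if 0<=i<16 and 0<=j<20 and x>.2 and y<.5: g[i,j]=max(g[i,j],z)
print("cols y=.5..-.5; rows x=.2..");print((g*1000).astype(int))
im=cv2.resize(c["img"][180:260,190:370],None,fx=4.4,fy=4.4,interpolation=cv2.INTER_CUBIC);cv2.imwrite("pics/crop.png",im[:,:,::-1])
E
```

```text
top red [226.6  65.8] [223, 64, 8, 5, 18] [0.9366 0.177  0.097 ]
top red [146.3 197.8] [142, 196, 9, 4, 20] [0.5301 0.414  0.097 ]
top red [340.  208.6] [337, 205, 7, 9, 20] [ 0.4918 -0.1599  0.097 ]
top red [347.7 217. ] [343, 214, 9, 7, 17] [ 0.4666 -0.1821  0.097 ]
top red [187.6 256.5] [184, 253, 9, 8, 19] [0.3556 0.2902 0.097 ]
top blue [163.  146.9] [160, 144, 7, 6, 28] [0.6918 0.3746 0.066 ]
top blue [146.7 189.1] [142, 187, 10, 5, 34] [0.561  0.4218 0.066 ]
top blue [220. 220.] [218, 218, 5, 5, 21] [0.4646 0.1995 0.066 ]
side red [316.1 177.6] [308, 173, 17, 11, 118] [ 0.478  -0.1629  0.097 ]
side red [344.2 211.8] [339, 210, 11, 5, 31] [ 0.3264 -0.0428  0.097 ]
side red [259.9 315.9] [252, 312, 18, 9, 96] [0.3118 0.3665 0.097 ]
side red [157.7 319.5] [153, 314, 11, 12, 68] [0.4764 0.4812 0.097 ]
side blue [248.  254.5] [244, 251, 9, 8, 58] [0.4647 0.2044 0.066 ]
side blue [127.4 277.4] [122, 274, 11, 8, 51] [0.6543 0.417  0.066 ]
side blue [149.1 313.7] [143, 307, 13, 14, 87] [0.5281 0.4648 0.066 ]
side blue [337.5 390.3] [335, 376, 5, 30, 59] [0.1202 0.4075 0.066 ]
side blu
[... 898 characters left out ...]
 240 238
  265 269]
 [ 23  35  18  25   7  41  42  42  45  53  17  15 104 105  90 272 261 243
    9 268]
 [ 26  17  17  23   7   6   8  41  45  45  44  42 104 105  99   7 221  91
    7   7]
 [ 40  34  27  28   9   8 198 208   8   7  39  44  43  43  57  60 231  10
    8  75]
 [ 71  39  25   7  11   9 200 214  10   9   9  11   6  33  54 237 240  49
   95 108]
 [ 35   7   9  10   9   9   7 247 224   9   8   9  10   7   8   9  10  35
   36 106]
 [ 25   8   6   7   8   9 250 361 238   7   6   7   9   8   9   9   9   8
    7   7]
 [  0   4   8   8   9   9 432 432 253   7   9   7   8   7   7   8   8   8
    9  10]
 [  0   0   0   0   0   2   5   5   7   9   6   8   8  10   9   8   8  10
    9   4]]
```

View pics/crop.png

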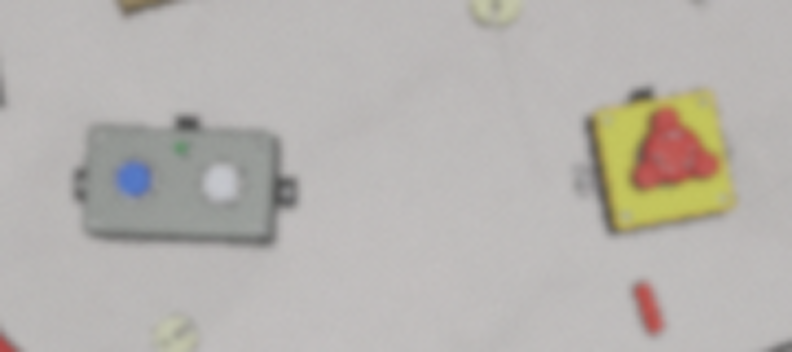

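The enlarged crop shows the three lobes at crop (665,115), (705,165) and (645,178), around a hub at (676,152), which is image (343.6,214.5). I'll move there clear of the stands and look from close by.

```bash
python3 -m pendant '[17,-29,-12,0,17,-29,-12,0,17,-29,-12,0,17,-29,-12,0,17,-29,-12,0]' -1 20 && python3 -m pendant '[33,-21,0,0,33,-21,0,0,33,-21,0,0,33,-21,0,0,33,-21,0,0]' && python3 -m pendant '[33,-21,0,0,33,-21,0,0,33,-21,0,0,0,0,0,0,0,0,0,0]'
python3 - <<'E'
from cell import manip
from h import *;import pickle
c=manip.capture("wrist");s=manip.read_state();pickle.dump((c,s),open("w1.pkl","wb"))
cv2.imwrite("pics/w1.png",c["img"][:,:,::-1]);print(s["ee_pos"],s["tool_rot"],s["joint_positions"])
for k,m in masks(c).items():
    for ce,st,_ in blobs(m,100): print(k,ce.round(1),st.tolist(),ray(c,ce,{'red':.098,'blue':.066,'yellow':.058}[k]).round(4))
E
```

```text
time: 0.52
ee_pos: [0.2488, -0.4172, 0.2826]
tool_rot: [0.984, 0.179, -0.0, -0.001]
wrist_force: [1.3, -0.9, 0.7]
finger_gap: 0.662
grasp_force: 0.0
time: 0.93
ee_pos: [0.3668, -0.2608, 0.2827]
tool_rot: [0.984, 0.179, 0.0, 0.0]
wrist_force: [1.2, -0.2, -0.4]
finger_gap: 0.282
grasp_force: 0.0
time: 1.35
ee_pos: [0.4373, -0.1671, 0.2824]
tool_rot: [0.983, 0.182, -0.0, -0.0]
wrist_force: [0.3, -0.5, -0.4]
finger_gap: 0.005
grasp_force: 0.0
[ 0.43657633 -0.16809083  0.28233123] [ 9.83562576e-01  1.80566863e-01 -5.05453688e-04 -1.04089596e-04] [-3.92718816e-01  1.14693768e-01  1.90393467e+00 -4.15138204e-04
  1.12392608e+00  8.15131528e-01]
red [290.3 150.1] [262, 121, 53, 53, 1388] [ 0.4778 -0.1644  0.098 ]
red [256.9 210. ] [253, 198, 9, 25, 194] [ 0.4036 -0.1541  0.098 ]
blue [ 14.2 247.9] [7, 229, 23, 33, 158] [0.2377 0.1117 0.066 ]
yellow [288.9 140.8] [250, 104, 82, 82, 3046] [ 0.4828 -0.1621  0.058 ]
```

View pics/w1.png

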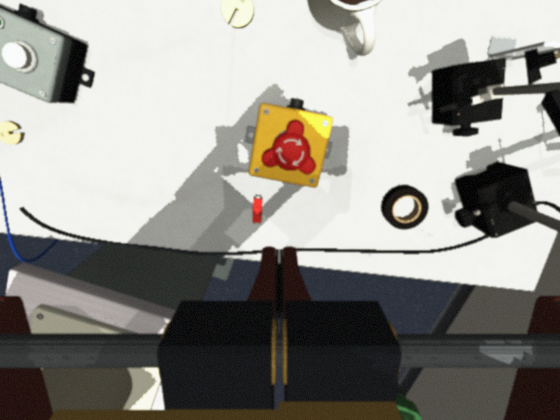

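The wrist view shows the head centred near (291,150), with lobes at about (296,128), (268,157) and (307,166). The blue adapter-side objects are clear, and the shut finger tips are at about (282,250).

```bash
cat >> h.py <<'E'
def head(c,zt,near,rmax=.06):
    m=max((b for b in blobs(masks(c)["red"],60) if np.linalg.norm(ray(c,b[0],zt)[:2]-near)<rmax),key=lambda b:b[1][4])[2]
    vu=np.argwhere(m);P=np.array([ray(c,(u,v),zt)[:2] for v,u in vu])
    ctr,r=cv2.minEnclosingCircle((P*1000).astype(np.float32));ctr=np.array(ctr)/1000
    q=P-ctr;rr=np.hypot(*q.T);a=np.arctan2(q[:,1],q[:,0]);k=rr>.023
    ph=np.angle(np.sum(np.exp(3j*a[k])))/3
    return ctr,r,np.degrees(ph)+np.array([0,120,240])
E
python3 - <<'E'
from h import *;import pickle
c,s=pickle.load(open("w1.pkl","rb"))
print(c["mtx"][0,0],proj(c,s["ee_pos"]),c["view"].round(3).tolist())
for z in (.098,.09): print(head(c,z,np.array([.478,-.164])))
t=pickle.load(open("cap0.pkl","rb"))["top"]
H=cv2.cvtColor(t["img"],cv2.COLOR_RGB2HSV)
m=((H[...,0]<10)|(H[...,0]>170))&(H[...,1]>110)
for ce,st,mm in blobs(m):
    p=ray(t,ce,.098)
    if abs(p[0]-.478)<.05 and abs(p[1]+.17)<.05:
        P=np.array([ray(t,(u,v),.098)[:2] for v,u in np.argwhere(mm)]);print(ce,p,cv2.minEnclosingCircle((P*1000).astype(np.float32)))
# yellow lid corners in wrist
m=(masks(c)["yellow"]|masks(c)["red"]);b=max(blobs(m,500),key=lambda b:b[1][4])
ct=max(cv2.findContours(b[2].astype(np.uint8),0,2)[0],key=cv2.contourArea)
bx=cv2.boxPoints(cv2.minAreaRect(ct));w=np.array([ray(c,p,.058)[:2] for p in bx]);print(w.round(4),w.mean(0))
print(((0.4778-s["ee_pos"][0]),-0.1644-s["ee_pos"][1]))
E
```

```text
328.68148531514026 [279.66687313 267.66364959] [[0.357, -0.934, -0.001, -0.312], [-0.891, -0.34, 0.302, 0.278], [-0.282, -0.107, -0.953, 0.554], [0.0, 0.0, 0.0, 1.0]]
(array([ 0.47733118, -0.16489514]), 30.862276077270508, array([ 10.09073479, 130.09073479, 250.09073479]))
(array([ 0.47644833, -0.16552528]), 31.57639503479004, array([  9.78827286, 129.78827286, 249.78827286]))
[342.0273224  214.45355191] [ 0.47429849 -0.16526878  0.098     ] ((473.6869812011719, -166.05494689941406), 29.54669189453125)
[[ 0.4292 -0.1294]
 [ 0.5124 -0.1176]
 [ 0.5268 -0.1982]
 [ 0.4435 -0.2158]] [ 0.47799644 -0.16526596]
(np.float64(0.04122366847466219), np.float64(0.0036908335263367564))
```

```bash
python3 -m pendant '[20,6,35,0,19,5.5,35,0,0,0,35,0,0,0,35,0,0,0,25,0]' && python3 -m pendant '[0,0,8,0,0,0,0,0,0,0,0,0]' && python3 - <<'E'
from cell import manip
from h import *
s=manip.read_state();print(s["ee_pos"],s["wrist_force"],s["tool_rot"])
c=manip.capture("wrist");cv2.imwrite("pics/w2.png",c["img"][:,:,::-1])
print(head(c,.098,np.array([.477,-.165])))
E
```

```text
time: 1.82
ee_pos: [0.4752, -0.1668, 0.1149]
tool_rot: [0.984, 0.178, -0.001, -0.001]
wrist_force: [0.6, -0.2, -0.0]
finger_gap: 0.004
grasp_force: 0.0
time: 2.07
ee_pos: [0.4772, -0.1667, 0.1103]
tool_rot: [0.984, 0.179, 0.0, 0.0]
wrist_force: [0.5, 0.5, 0.3]
finger_gap: 0.008
grasp_force: 0.0
[ 0.47715025 -0.16674974  0.11027579] [0.48677096 0.52651304 0.30649473] [9.83912015e-01 1.78653697e-01 1.33330459e-05 6.23352760e-05]
(array([ 0.47865848, -0.16448106]), 31.608388900756836, array([ 11.16232259, 131.16232259, 251.16232259]))
```

View pics/w2.png

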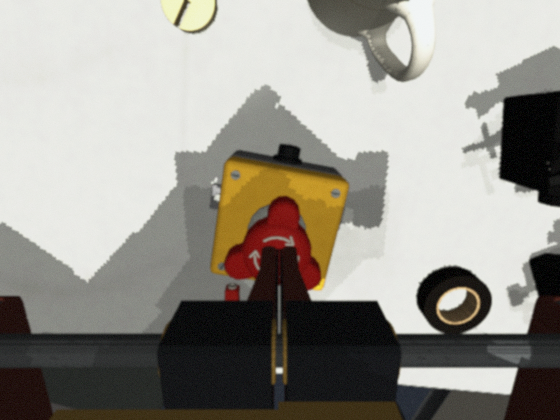

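The tip sits over the hub (tip at about (280,250), lobes at (285,210), (240,265) and (318,275)). Now I'll press.

```bash
python3 -m pendant '[0,0,6,0,0,0,5,0,0,0,4,0,0,0,2,0,0,0,0,0]' && python3 -m pendant '[0,0,0.5,0,0,0,0,0,0,0,0,0]'
```

```text
time: 2.53
ee_pos: [0.4785, -0.1663, 0.0935]
tool_rot: [0.984, 0.18, 0.001, 0.001]
wrist_force: [0.5, -2.8, 5.6]
finger_gap: 0.003
grasp_force: 3.1
time: 2.78
ee_pos: [0.4786, -0.1663, 0.0934]
tool_rot: [0.984, 0.18, 0.001, 0.001]
wrist_force: [-0.3, -2.5, 10.5]
finger_gap: 0.005
grasp_force: 5.4
```

```bash
python3 -m pendant '[0,0,-10,0,0,0,-11,0,-16,-17,0,0,-17,-17,0,0,0,0,0,0]' && python3 -m pendant '[0,0,0,0]' && python3 - <<'E'
from cell import manip
from h import *
s=manip.read_state();p=s["ee_pos"];print(p,s["wrist_force"],s["tool_rot"])
c=manip.capture("wrist");cv2.imwrite("pics/w3.png",c["img"][:,:,::-1])
ctr,r,a=head(c,.092,np.array([.477,-.165]));print(ctr,r,a)
x=np.array([.935,.355]);y=np.array([.355,-.935])
for C in (ctr,np.array([.4775,-.165])): print("rel axis tool xy",(p[:2]-C)@x*1e3,(p[:2]-C)@y*1e3)
W=world(c);m=masks(c)["red"]&(np.hypot(W[...,0]-.4775,W[...,1]+.165)<.015);print("hub top z",np.median(W[m][:,2]),m.sum())
E
```

```text
time: 3.2
ee_pos: [0.4296, -0.1434, 0.1131]
tool_rot: [0.984, 0.18, -0.002, -0.001]
wrist_force: [-0.2, 0.0, -0.5]
finger_gap: 0.007
grasp_force: 0.0
time: 3.28
ee_pos: [0.4335, -0.145, 0.1137]
tool_rot: [0.984, 0.18, -0.0, -0.0]
wrist_force: [0.3, -0.1, 0.2]
finger_gap: 0.008
grasp_force: 0.0
[ 0.43351591 -0.14500025  0.11370149] [ 0.34684989 -0.11239424  0.16403204] [ 9.83744139e-01  1.79575645e-01 -1.78588240e-04 -1.56868217e-04]
[ 0.47770038 -0.16461259] 31.698104858398438 [ 10.72668535 130.72668535 250.72668535]
rel axis tool xy -34.3500977152608 -34.02303164934547
rel axis tool xy -34.02521497905472 -34.31412135576637
hub top z 0.09444018731207598 1606
```

View pics/w3.png

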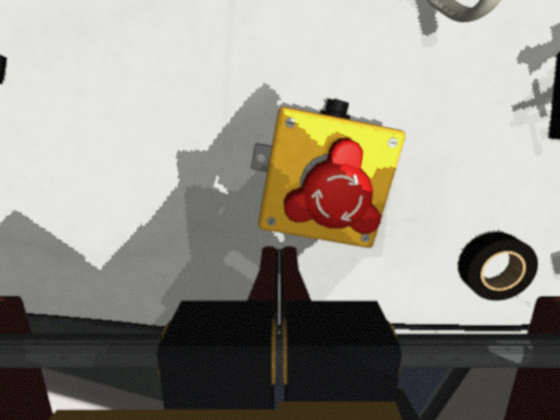

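The hub top is at 0.0944 m, so the head is latched. The lobe at (300,205) is ahead of the tip, slightly to its right. Next I'll go down and push along tool x.

```bash
python3 -m pendant '[0,0,17,0,0,0,17.5,0,0,0,0,0,0,0,0,0]' && python3 -m pendant '[4,0,0,0,3,0,0,0,2,0,0,0,0,0,0,0]'  && python3 -m pendant '[3,0,0,0,3,0,0,0,0,0,0,0]'; python3 - <<'E'
from cell import manip
from h import *
c=manip.capture("wrist");print(head(c,.092,np.array([.477,-.165])))
E
```

```text
time: 3.67
ee_pos: [0.4347, -0.1456, 0.0784]
tool_rot: [0.984, 0.179, -0.001, -0.0]
wrist_force: [0.1, 0.1, 0.6]
finger_gap: 0.005
grasp_force: 0.0
time: 4.0
ee_pos: [0.4416, -0.1413, 0.0789]
tool_rot: [0.984, 0.179, -0.002, -0.001]
wrist_force: [-4.6, 3.0, 1.1]
finger_gap: 0.005
grasp_force: 2.5
time: 4.25
ee_pos: [0.4455, -0.1382, 0.0786]
tool_rot: [0.984, 0.179, -0.003, -0.002]
wrist_force: [-8.9, 9.2, 4.0]
finger_gap: 0.001
grasp_force: 4.7
(array([ 0.47822324, -0.16414473]), 31.506704330444336, array([ -7.72496883, 112.27503117, 232.27503117]))
```

The head has turned 0.32 rad, but the finger is riding outward on the lobe. I'll back off a little, move inward and push again.

```bash
python3 -m pendant '[-5,0,0,0,-3,0,0,0,0,6,0,0,0,0,0,0]' && python3 -m pendant '[4,0,0,0,4,0,0,0,3,0,0,0,0,0,0,0]'  && python3 -m pendant '[2,0,0,0,0,0,0,0]'; python3 - <<'E'
from cell import manip
from h import *
c=manip.capture("wrist");print(head(c,.092,np.array([.477,-.165])))
W=world(c);m=masks(c)["red"]&(np.hypot(W[...,0]-.4775,W[...,1]+.165)<.015);print("hub top z",np.median(W[m][:,2]),m.sum())
E
```

```text
time: 4.63
ee_pos: [0.4427, -0.1489, 0.079]
tool_rot: [0.984, 0.179, -0.0, -0.0]
wrist_force: [-3.0, 1.5, -0.9]
finger_gap: 0.008
grasp_force: 1.3
time: 4.97
ee_pos: [0.4525, -0.1435, 0.0786]
tool_rot: [0.984, 0.179, -0.001, -0.001]
wrist_force: [-6.3, 6.2, 3.7]
finger_gap: 0.004
grasp_force: 3.9
time: 5.13
ee_pos: [0.454, -0.1427, 0.0785]
tool_rot: [0.984, 0.179, -0.002, -0.001]
wrist_force: [-6.2, 6.8, 3.9]
finger_gap: 0.003
grasp_force: 4.4
(array([ 0.47939075, -0.1636104 ]), 30.882183074951172, array([-30.82527892,  89.17472108, 209.17472108]))
hub top z 0.09595368958239092 2135
```

It has turned about 0.7 rad, past release. Backing off.

```bash
python3 -m pendant '[-8,0,0,0,-10,-3,0,0,-10,-5,0,0,0,0,0,0,0,0,0,0]'; python3 - <<'E'
from cell import manip
from h import *;import pickle
c=manip.capture("wrist");print(head(c,.098,np.array([.477,-.165])))
W=world(c);m=masks(c)["red"]&(np.hypot(W[...,0]-.4775,W[...,1]+.165)<.015);print("hub top z",np.median(W[m][:,2]),m.sum())
cv2.imwrite("pics/w4.png",c["img"][:,:,::-1])
t=pickle.load(open("cap0.pkl","rb"))
for n,uv in (("top",(220,220)),("side",(248,254.5))): print(ray(t[n],uv,.066))
E
```

```text
time: 5.6
ee_pos: [0.4263, -0.1466, 0.079]
tool_rot: [0.984, 0.179, 0.001, 0.0]
wrist_force: [0.3, -0.3, -0.3]
finger_gap: 0.0
grasp_force: 0.0
(array([ 0.47768158, -0.1641982 ]), 31.46002769470215, array([ 10.41029428, 130.41029428, 250.41029428]))
hub top z 0.10016624880914242 2615
[0.46460082 0.19950176 0.066     ]
[0.46466976 0.20440222 0.066     ]
```

The mushroom is out (0.100 m) and back at rest. Now to the blue button.

```bash
python3 -m pendant '[0,0,-35,0,0,0,-35,0,0,0,-20,0,10,-36,0,0,11,-36,0,0]' && python3 -m pendant '[10,-36,0,0,11,-36,0,0,10,-36,0,0,11,-36,0,0,10,-36,0,0]' && python3 -m pendant '[11,-36,0,0,10,-36,0,0,0,0,0,0,0,0,0,0,0,0,0,0]'; python3 - <<'E'
from cell import manip
from h import *
c=manip.capture("wrist");s=manip.read_state();p=s["ee_pos"];print(p,s["tool_rot"])
cv2.imwrite("pics/w5.png",c["img"][:,:,::-1])
q=s["tool_rot"];a=2*np.arctan2(q[1],q[0]);x=np.array([np.cos(a),np.sin(a)]);y=np.array([np.sin(a),-np.cos(a)])
for ce,st,_ in blobs(masks(c)["blue"],100):
    w=ray(c,ce,.066);print(ce,st,w,"tool shift",(w-p)[:2]@x*1e3,(w-p)[:2]@y*1e3)
E
```

```text
time: 6.07
ee_pos: [0.4227, -0.0724, 0.1707]
tool_rot: [0.984, 0.177, 0.003, 0.001]
wrist_force: [1.7, 0.1, -0.3]
finger_gap: 0.005
grasp_force: 0.0
time: 6.48
ee_pos: [0.4061, 0.1172, 0.1692]
tool_rot: [0.984, 0.179, 0.001, -0.0]
wrist_force: [0.5, 0.6, -0.2]
finger_gap: -0.001
grasp_force: 0.0
time: 6.9
ee_pos: [0.3999, 0.1899, 0.1687]
tool_rot: [0.984, 0.18, 0.0, 0.0]
wrist_force: [-0.4, 0.2, -1.0]
finger_gap: 0.007
grasp_force: 0.0
[0.39986843 0.18928053 0.16864105] [ 9.83802799e-01  1.79254117e-01 -4.29260443e-05  1.10227673e-04]
[293.78693182 128.72301136] [279 114  30  31 704] [0.46581049 0.20210975 0.066     ] tool shift 66.22923753283112 11.253098497312285
```

View pics/w5.png

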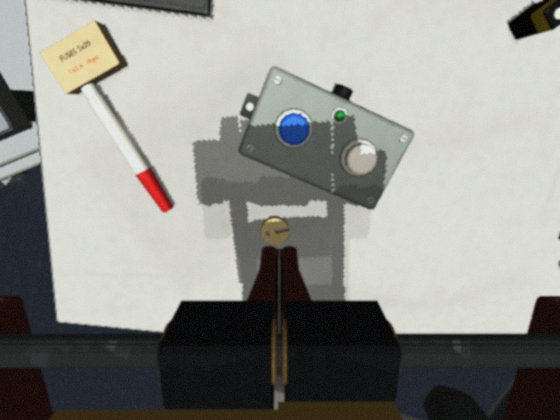

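The blue button is at (294,129), with white at (360,158) and well apart from it. Move over blue and press.

```bash
python3 -m pendant '[33,5.5,20,0,33,5.5,20,0,0,0,30,0,0,0,22,0,0,0,0,0]' && python3 -m pendant '[0,0,5,0,0,0,4,0,0,0,4,0,0,0,2,0,0,0,0,0]'
```

```text
time: 7.37
ee_pos: [0.4634, 0.2001, 0.073]
tool_rot: [0.984, 0.178, -0.003, 0.001]
wrist_force: [-0.8, -0.4, -0.3]
finger_gap: 0.007
grasp_force: 0.0
time: 7.78
ee_pos: [0.4661, 0.2028, 0.0625]
tool_rot: [0.984, 0.179, 0.001, -0.0]
wrist_force: [1.1, -2.3, 3.9]
finger_gap: 0.008
grasp_force: 1.7
```

```bash
python3 -m pendant '[0,0,1.5,0,0,0,0,0,0,0,0,0]' && python3 -m pendant '[0,0,0.8,0,0,0,0,0,0,0,0,0,0,0,0,0]'
```

```text
time: 8.03
ee_pos: [0.4661, 0.2029, 0.0613]
tool_rot: [0.984, 0.18, 0.001, 0.0]
wrist_force: [0.1, -4.3, 9.6]
finger_gap: 0.011
grasp_force: 4.5
time: 8.37
ee_pos: [0.4661, 0.203, 0.0611]
tool_rot: [0.984, 0.18, 0.001, 0.0]
wrist_force: [-1.6, -5.6, 16.8]
finger_gap: 0.006
grasp_force: 8.7
```

The force is rising at 0.061 m, so the button is on its stop. Now retreat and check.

```bash
python3 -m pendant '[0,0,-15,0,0,0,-35,0,0,0,-35,0,0,0,-35,0,-30,0,0,0]' && python3 -m pendant '[-30,0,0,0,0,0,0,0,0,0,0,0,0,0,0,0,0,0,0,0]' && python3 - <<'E'
from cell import manip
from h import *
c=manip.capture("top");cv2.imwrite("pics/t9.png",c["img"][60:300,100:480,::-1].repeat(2,0).repeat(2,1))
w=manip.capture("wrist");W=world(w)
for ce,st,m in blobs(masks(w)["blue"],100): print("blue z",np.median(W[m][:,2]),ray(w,ce,.066))
s=manip.read_state();print(s["ee_pos"],s["wrist_force"])
E
```

```text
time: 8.78
ee_pos: [0.445, 0.1958, 0.1864]
tool_rot: [0.984, 0.179, 0.008, -0.002]
wrist_force: [-0.2, 0.3, 1.5]
finger_gap: 0.008
grasp_force: 0.0
time: 9.2
ee_pos: [0.4104, 0.1823, 0.1796]
tool_rot: [0.984, 0.179, 0.001, -0.0]
wrist_force: [0.3, 0.1, 0.1]
finger_gap: 0.008
grasp_force: 0.0
blue z 0.06534885975617803 [0.46596423 0.20206906 0.066     ]
[0.41012021 0.18208732 0.17927529] [-0.10495683  0.22487771 -0.57198301]
```

View pics/t9.png

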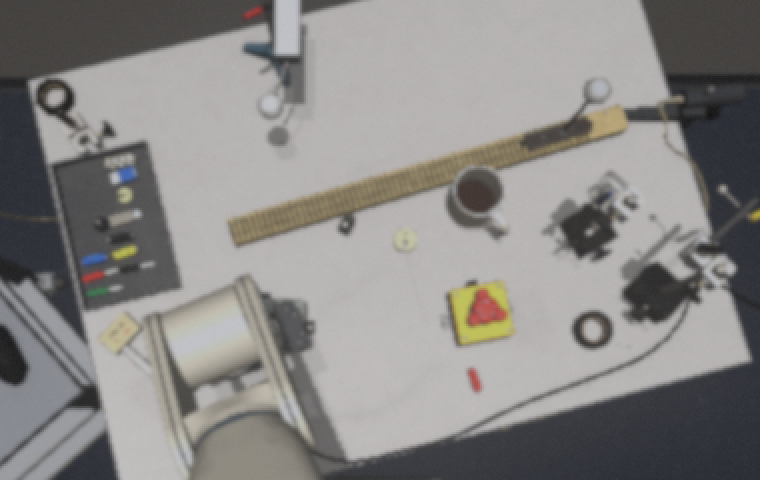

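The mushroom at (486,310) is back in its rest orientation, the blue button is out, and the visible bystanders have not moved. The arm touches nothing, so I'm handing in.

```bash
python3 -c "
from cell import manip
print(manip.hand_in())"
```

```text
the job is handed in; nothing more can be done
None
```

I latched the e-stop, turned it clockwise until it sprang back out, then pressed the blue reset button to its stop and released it. I kept clear of the white start button and the loose things, and handed the job in at about 9 s; no verdict came back.

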